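Stand a rocking stalagmite stub on its sawn face and clamp it for sampling

ROBOT

A 6-joint arm with a two-finger parallel gripper is mounted at the origin on a cart in front of the work surface, level with it; the furniture and walls round the work are solid. World frame = base frame: x ahead of the robot, y to its left, z up, the work surface at z = 0. Lengths are in m, angles in rad, forces in N, time in s.
With the tool pointing down it reaches from about 0.35 to 0.775 m from the base axis. Payload 7.3 kg.
Tool frame: the origin (TCP) lies at the very end of the fingers, on their centre line; the grasp point (between the pads) lies 19 mm behind it; z points along the fingers, y is the line along which they close (so a half turn about z gives the same grasp; the last joint's range is limited). The gripper opens to 92 mm and grips with 3 to 60 N. Pads are 19 mm wide; open, the fingers measure 130 mm over their backs; the gripper's body (75 mm by 190 mm) begins 47 mm behind the grasp point.
Start: joints at [0.99, 0.342, 1.524, -0, 1.275, -0.146], TCP at [0.221, 0.476, 0.227] pointing down, gripper open.
Joint ranges: [-2.53, 2.53], [-0.77, 2.02], [0.04, 2.7], [-1, 4.14], [0.28, 2.66], [-3.11, 3.11]. Speed limits (rad/s): [2.57, 2.57, 3.14, 3.14, 3.14, 3.14].

INTERFACE

Orientations are given as [roll, pitch, yaw] about the fixed x, y, z axes, in that order (R = Rz(yaw) Ry(pitch) Rx(roll)).
In Python, from cell import * gives the robot as it stands.
- The arm moves only by the tool step_arm, never from a script. Its argument "commands" is a list of rows, each a list of 7 numbers: the opening, from 0 (shut) to 1 (fully open), then the shift along the world's x, y, z in cm, then the turn, a rotation vector about the world's x, y, z in rad. A call has 1 to 5 rows; each row is the pose to reach, as a shift and turn from the pose commanded when the call began; what a row does not reach only later rows make up. A row lasts 1/12 s, in which the tool goes at most 41.7 mm and 7.16 degrees, less where a joint would pass 70% of its speed; a pose out of reach is approached as far as the arm can. A call with a gripper value outside its range is refused whole. The fingers move at their own pace and stop on an object; "grip_force" is the grip in N (left out, the last holds). Time passes only in rows, so rows that repeat a pose let the fingers close. It gives the time, the measured TCP pose, the force, the opening and the grip force at its end, in the units of the state.
- observe(): the state, without advancing time (a new reading comes with each control period).
- read_camera(name): name is "scene" or "top" or "wrist"; returns the picture (400x640x3 uint8, red, green, blue); there is no depth.
- camera_model(name): a dict with "vfov" (degrees; the focal length in pixels is half the picture's height over the tangent of half this angle, whatever the lens; pixels are square), "cx", "cy" (the principal point, pixels), "k1" (the pictures are not rectified: a ray, as slopes to the right and down, at radius r is drawn at 1 + k1 r^2 times it, then the intrinsics apply), "world_to_cam" (4x4, takes a point from world to camera coordinates). Camera axes: x right, y up, looking along -z (the intrinsics and any distortion apply to the point x, -y, -z); pixel columns grow to the right and rows downward; lengths in m; the calibration is good to about 2 mm. A picture is of the moment at which its call begins: read the wrist's pose just before it. camera_model takes no time and is no camera call; for the wrist camera it gives the pose at the moment of the call.
- hand_in(): hands the job in; it is judged then, once.
The state is a dict: "time": time; "qpos": joint angles; "qvel": joint speeds; "joint_efforts": joint torques, N m; "tool_pos": TCP position; "tool_rot": TCP orientation; "contact_force": force on the tool from outside, world axes, zero at the start; "torque": the same for the moment, N m; "opening": finger opening in m; "grip_force": force on a finger pad.
Only numpy, scipy, OpenCV 4.12 (cv2) and the standard library are available. Lean on these libraries where they do the work, as an engineer would, in place of code of your own. Each camera call takes 0.05 s, during which the arm holds its last target. There are 200 camera calls.

TASK

The sawn stalagmite stub is rocking on its rounded flank beside the small sampling clamp. Steady it, set it down gently on its flat sawn face on the bed between the two open jaws and let go so that it stands there by itself; only then swing the clamp's lever out of its open notch into the notch with the black line, which holds the stone lightly, and leave the lever there. Do not swing past that notch (the next one crushes stone), and leave the loupe, the brush and the vials where they lie.

Things in the scene. Friction and masses are not known exactly. Their poses are not given: they have to be found in the camera images.
- stone: sawn-off stalagmite stub: pale cream rigid stone, about 0.36 kg, 88 mm tall, rounded oval in section, flanks bulging evenly, domed tip. Origin: centre of the flat sawn face (growth rings); z runs from it up the middle to the tip. Full width along x / y: 40 / 43 mm at the sawn face, 46 / 50 mm at 17 mm up, 50 / 54 mm at 44 mm up, 45 / 49 mm at 66 mm up. Any turn about its own z will do.
- stone_middle (a point): middle of the stone, 44 mm up its z axis (centre of mass at 40 mm). The stone starts lying on the flank its x axis points to, rocking end to end by about 10 degrees for two or three seconds; left alone it rests with z level, this point 25 mm over the table, and its y axis level across it, both sides free to grasp
- clamp: fixed sampling clamp. Origin: under the middle of the standing place, at table height; z up; x from the fixed jaw to the moving jaw and on to the lever; y along the jaws. Aluminium bed 14 mm thick, x -71 to 136 mm, y -50 to 50 mm. Rubber-faced jaws 84 mm long, tops 30 mm over the table. Beyond the moving jaw a toothed steel plate, 37 mm high, radius 66 mm, lies round the lever's axis (x = 104 mm)
- clamp_seat (a point): standing place: top of the bed midway between the open jaws, 14 mm over the table. Fixed jaw's face 41 mm from it towards -x of the clamp (that jaw is 16 mm thick), moving jaw's face 41 mm towards +x when open (moving jaw and its springs reach 76 mm)
- clamp_lever (a joint): angle of the flat lever, rad, growing anticlockwise seen from above. 0: open notch (lever 0.70 rad clockwise of the clamp's x). 1.0: notch with the black line, holds lightly. 1.5: last notch, crushes. Teeth 0.11 rad either side of a notch's middle take 3 to 10 N at the grip to pass; between notches 1 to 4 N; it stays where left. 1 rad drives the jaw 41 mm, pushing the stone against the fixed jaw
- lever_grip (a point): middle of the black upright grip on the lever's end: a round post 17 mm thick, from 48 to 94 mm over the table (this point at 72 mm), 88 mm from the lever's axis
- clamp_axis (a point): point on the lever's upright axis, 75 mm over the table
- clamp_pad: the sprung, rubber-faced pad of the moving jaw; its frame coincides with the clamp's when open and moves with the jaw; presses the stone with 2 to 6 N
- work_table: the table, top at z = 0
- loupe: small black folding loupe lying open, 34x67x14 mm; leave alone
- brush: brush lying flat, 32x209x7 mm; leave alone
- vial_dark: sample vial with a black cap, 23 mm thick, 54 mm tall, standing; leave alone
- vial_pale: sample vial with a white cap, 23 mm thick, 54 mm tall, standing; leave alone

How it is judged:
By the outcome, as a careful person would: the job done as asked, in the order asked, and still so for the second after the job is handed in, with the robot touching nothing.
It also fails if it takes over 64 s, if anything falls off the work surface, if the arm or the gripper's body presses on something with over 40 N, if the wrist force passes 120 N, or if a joint passes its speed limit or range.

## Working session

There is one attempt and no reset: what is moved stays moved. The work goes in short steps, Python scripts to look and compute and a tool call to move; the robot and the scene stay as the last step left them, time stands still between calls to the robot, and variables do not carry over. Pictures are saved under pics/ and viewed, at most 10 in all, crops included, and the job is handed in when it is done.

Besides the shell and the picture viewer there is one more tool, called after ">>>" by a JSON object that holds its "op" and its "data", one argument or row to a line. step_arm: Moves the arm, as the interface text tells. Its arguments: {"type":"object","properties":{"commands":{"type":"array"},"grip_force":{"type":"number"}},"required":["commands"]}

```bash
mkdir -p pics; ls; cat > h.py <<'E'
from cell import *
import numpy as np, cv2
def snap(n,f):
    M=camera_model(n); im=read_camera(n); cv2.imwrite('pics/'+f,cv2.cvtColor(im,cv2.COLOR_RGB2BGR)); np.save('pics/'+f+'.npy',M['world_to_cam']); return M,im
def ray(M,u,v):
    f=200/np.tan(np.radians(M['vfov'])/2)
    d=np.array([(u-M['cx'])/f,(v-M['cy'])/f]); s=d.copy()
    for _ in range(30): s=d/(1+M['k1']*(s@s))
    T=np.array(M['world_to_cam']); R=T[:3,:3]; o=-R.T@T[:3,3]
    return o,R.T@np.array([s[0],-s[1],-1])
def atz(M,u,v,z):
    o,d=ray(M,u,v); return o+d*(z-o[2])/d[2]
def proj(M,p):
    f=200/np.tan(np.radians(M['vfov'])/2); T=np.array(M['world_to_cam'])
    c=T[:3,:3]@np.array(p)+T[:3,3]; s=np.array([c[0],-c[1]])/-c[2]
    s=s*(1+M['k1']*(s@s)); return s*f+[M['cx'],M['cy']]
E
python3 - <<'E'
from h import *
print(observe())
for n in('top','scene'):
    M,im=snap(n,n+'1.png'); print(n,{k:v for k,v in M.items()})
E
```

```text
pics
{'time': 0.0, 'qpos': array([ 9.90022256e-01,  3.42710620e-01,  1.52500412e+00,  2.65110085e-05,
        1.27541745e+00, -1.45989685e-01]), 'qvel': array([ 0.00092931,  0.00010313,  0.00018336, -0.00018159,  0.00131262,
       -0.00099076]), 'joint_efforts': array([ 1.23628652e-04, -4.31256759e+01, -2.44217688e+01,  7.16289645e-02,
        5.61873545e-02, -1.03188765e-04]), 'tool_pos': array([0.22087998, 0.47582621, 0.22605575]), 'tool_rot': array([-3.14007317e+00, -2.49041177e-04,  2.70680034e+00]), 'contact_force': array([-0.58997519, -0.29567372,  0.42732981]), 'torque': array([0.05977574, 0.02493245, 0.02835168]), 'grip_force': 0.0, 'opening': 0.09168315062481179}
top {'vfov': 53.79171434382176, 'cx': 324.78814045916704, 'cy': 200.2768263484646, 'k1': -0.07935227854571714, 'world_to_cam': array([[ 0.01234224, -0.99982431,  0.01410722, -0.02957673],
       [ 0.99124774,  0.01408842,  0.13126095, -0.54813274],
       [-0.13143664,  0.01236369,  0.99124747, -0.89219273],
       [ 0.        ,  0.        ,  0.        ,  1.        ]])}
scene {'vfov': 47.483851094609236, 'cx': 313.74243521056866, 'cy': 194.65758635007228, 'k1': 0.03994128102014361, 'world_to_cam': array([[ 0.46869797, -0.88330869,  0.00937864, -0.29721645],
       [ 0.61616824,  0.33451974,  0.71304505, -0.14914985],
       [-0.63297623, -0.32842395,  0.70105549, -0.9706283 ],
       [ 0.        ,  0.        ,  0.        ,  1.        ]])}
```

View pics/top1.png

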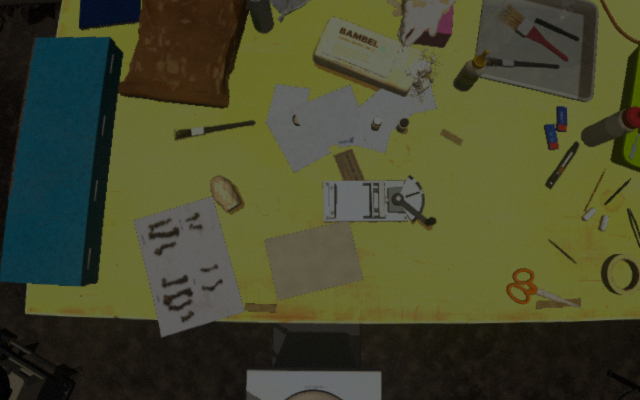

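View pics/scene1.png

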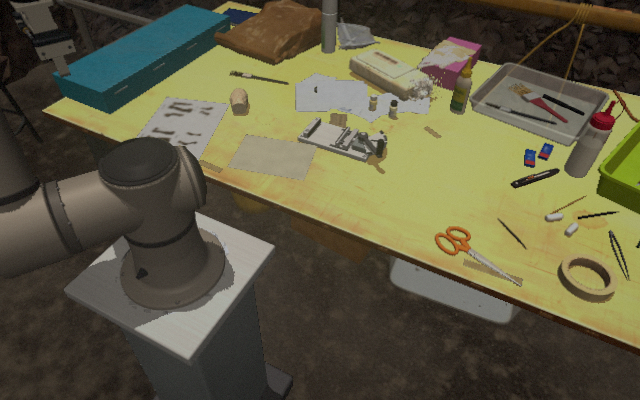

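Top: the stone is at about (227,193) and the clamp spans (323..437, 180..225), with the fixed jaw left and the lever's grip near (432,222). I'll enlarge both.

```bash
python3 - <<'E'
import cv2,numpy as np
im=cv2.imread('pics/top1.png')
a=cv2.resize(im[165:225,200:250],None,fx=7,fy=7,interpolation=cv2.INTER_CUBIC)
b=cv2.resize(im[170:230,315:445],None,fx=6,fy=6,interpolation=cv2.INTER_CUBIC)
c=np.zeros((790,780,3),np.uint8); 
c=np.zeros((600,800,3),np.uint8)
a=cv2.resize(im[172:218,205:247],None,fx=5,fy=5,interpolation=cv2.INTER_CUBIC)
c[:360,:780]=b; c[365:365+230,:210]=a
s=cv2.imread('pics/scene1.png')
d=cv2.resize(s[110:170,290:400],None,fx=3.8,fy=3.8,interpolation=cv2.INTER_CUBIC); c[365:365+d.shape[0],220:220+d.shape[1]]=d
e=cv2.resize(s[80:120,222:260],None,fx=3,fy=4); c[365:365+e.shape[0],650:650+e.shape[1]]=e
cv2.imwrite('pics/crop1.png',np.clip(c*1.8,0,255).astype(np.uint8))
E
```

```text
(no output)
```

View pics/crop1.png

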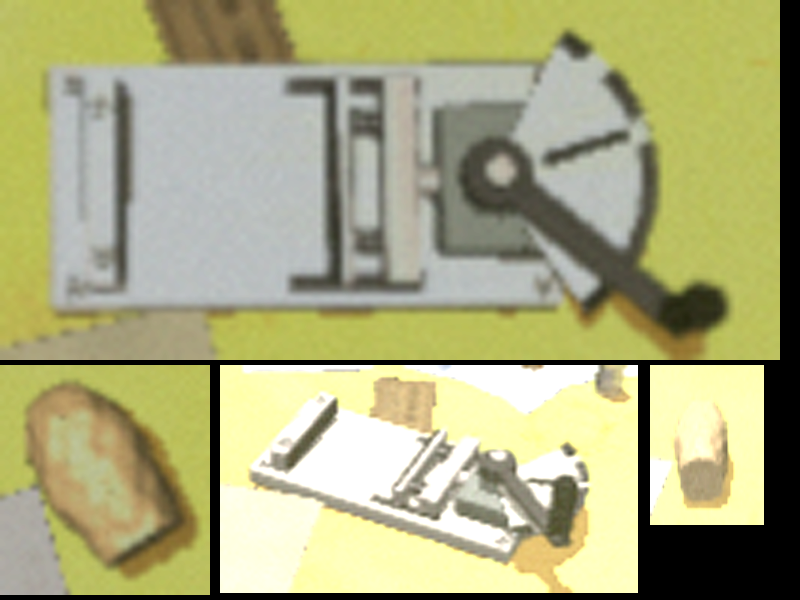

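```bash
python3 - <<'E'
from h import *
M=camera_model('top')
B=lambda x,y,z: atz(M,315+x/6,170+y/6,z)
for n,a in dict(lt=(50,66,.014),lb=(50,310,.014),rb=(560,307,.014),axis=(502,170,.045),axis2=(502,170,.060),griptop=(708,302,.094),).items(): print(n,B(*a).round(4))
P=lambda x,y,z: atz(M,205+x/5,172+(y-365)/5,z)
for n,a in dict(saw=(148,542,.025),tip=(53,388,.025),left=(72,495,.025),right=(145,440,.025)).items(): print(n,P(*a).round(4))
T=np.array(M['world_to_cam']);print(-T[:3,:3].T@T[:3,3])
E
```

```text
lt [ 0.5986 -0.0185  0.014 ]
lb [ 0.4997 -0.0197  0.014 ]
rb [ 0.5035 -0.2247  0.014 ]
axis [ 0.5544 -0.1955  0.045 ]
axis2 [ 0.5523 -0.1925  0.06  ]
griptop [ 0.4994 -0.2618  0.094 ]
saw [0.5298 0.192  0.025 ]
tip [0.6038 0.2413 0.025 ]
left [0.5519 0.2295 0.025 ]
right [0.579  0.1956 0.025 ]
[ 0.42643357 -0.01081841  0.95674945]
```

>>> {"op": "step_arm", "data": {
  "commands": [
    [1,3.4,-2.6,0,0,0,0.1],
    [1,6.9,-5.2,0,0,0,0.2],
    [1,10.3,-7.9,0,0,0,0.3],
    [1,13.8,-10.5,0,0,0,0.4],
    [1,17.2,-13.1,0,0,0,0.5]
  ]
}}

```text
time: 0.52
tool_pos: [0.3879, 0.3485, 0.2265]
tool_rot: [-3.141, -0.001, -3.071]
contact_force: [0.3, 1.0, 0.5]
opening: 0.0921
grip_force: 0.0
```

>>> {"op": "step_arm", "data": {
  "commands": [
    [1,3.4,-2.6,0,0,0,0.1],
    [1,6.9,-5.2,0,0,0,0.2],
    [1,10.3,-7.9,0,0,0,0.3],
    [1,13.8,-10.5,0,0,0,0.4],
    [1,17.2,-13.1,0,0,0,0.52]
  ]
}}

```text
time: 0.93
tool_pos: [0.5538, 0.2221, 0.2264]
tool_rot: [3.141, -0.001, -2.552]
contact_force: [0.6, 0.7, 0.3]
opening: 0.0918
grip_force: 0.0
```

>>> {"op": "step_arm", "data": {
  "commands": [
    [1,0,0,0,0,0,0],
    [1,0,0,0,0,0,0],
    [1,0,0,0,0,0,0],
    [1,0,0,0,0,0,0],
    [1,0,0,0,0,0,0]
  ]
}}

```text
time: 1.35
tool_pos: [0.5516, 0.2249, 0.2269]
tool_rot: [3.141, -0.0, -2.555]
contact_force: [-0.1, -0.0, 0.1]
opening: 0.0917
grip_force: 0.0
```

>>> {"op": "step_arm", "data": {
  "commands": [
    [1,0,0,0,0,0,0],
    [1,0,0,0,0,0,0],
    [1,0,0,0,0,0,0],
    [1,0,0,0,0,0,0],
    [1,0,0,0,0,0,0]
  ]
}}

```text
time: 1.77
tool_pos: [0.5525, 0.2239, 0.2268]
tool_rot: [3.142, 0.0, -2.556]
contact_force: [-0.2, -0.4, 0.3]
opening: 0.0916
grip_force: 0.0
```

>>> {"op": "step_arm", "data": {
  "commands": [
    [1,0,0,0,0,0,0],
    [1,0,0,0,0,0,0],
    [1,0,0,0,0,0,0],
    [1,0,0,0,0,0,0],
    [1,0,0,0,0,0,0]
  ]
}}

```text
time: 2.18
tool_pos: [0.5526, 0.2237, 0.2267]
tool_rot: [3.141, 0.0, -2.556]
contact_force: [-0.6, 0.0, -0.3]
opening: 0.0918
grip_force: 0.0
```

>>> {"op": "step_arm", "data": {
  "commands": [
    [1,0,0,0,0,0,0],
    [1,0,0,0,0,0,0],
    [1,0,0,0,0,0,0],
    [1,0,0,0,0,0,0],
    [1,0,0,0,0,0,0]
  ]
}}

```text
time: 2.6
tool_pos: [0.5526, 0.2237, 0.2267]
tool_rot: [3.141, -0.0, -2.556]
contact_force: [0.4, 0.3, 0.8]
opening: 0.0916
grip_force: 0.0
```

```bash
python3 - <<'E'
from h import *
s=observe();print(s['time'],s['qpos'].round(3),s['tool_pos'],s['tool_rot'])
M,im=snap('wrist','w1.png');print(M)
E
```

```text
2.6 [ 0.256  0.474  1.318  0.     1.35  -1.9  ] [0.55257134 0.22373993 0.22670131] [ 3.14146357e+00 -6.02827111e-05 -2.55639125e+00]
{'vfov': 64.90980680065609, 'cx': 319.52615814159475, 'cy': 198.7033053196571, 'k1': -0.014484585148383989, 'world_to_cam': array([[-5.52670690e-01,  8.33399700e-01, -2.20686123e-04,
         1.19249244e-01],
       [-8.03598309e-01, -5.32977979e-01, -2.64885318e-01,
         5.96063734e-01],
       [-2.20872966e-01, -1.46217009e-01,  9.64279897e-01,
        -2.34447781e-01],
       [ 0.00000000e+00,  0.00000000e+00,  0.00000000e+00,
         1.00000000e+00]])}
```

View pics/w1.png

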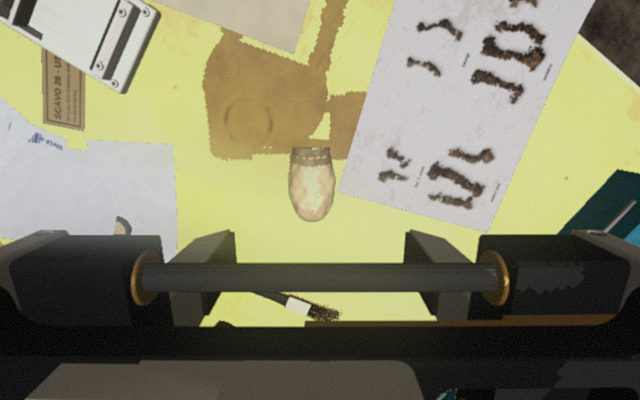

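The wrist view shows the stone aligned with the picture's vertical: sawn end about (310,151), tip (311,221), sides 289 and 335.

```bash
python3 - <<'E'
from h import *
M=camera_model('wrist')
for n,a in dict(sawtop=(310,149,.045),saw=(310,160,.025),tip=(311.5,221,.025),l=(289,186,.025),r=(335,186,.025)).items(): print(n,atz(M,*a).round(4))
for p in [(.5298,.192,.025),(.5298+.088*.834,.192+.088*.552,.025)]: print(proj(M,p))
E
```

```text
sawtop [0.5304 0.1964 0.045 ]
saw [0.5431 0.204  0.025 ]
tip [0.604  0.2458 0.025 ]
l [0.5822 0.2001 0.025 ]
r [0.5525 0.245  0.025 ]
[307.54276581 144.43379442]
[308.21078964 218.21747402]
```

>>> {"op": "step_arm", "data": {
  "commands": [
    [1,0,0,0,0,0,-0.12],
    [1,0,0,0,0,0,-0.24],
    [1,0,0,0,0,0,-0.36],
    [1,0,0,0,0,0,-0.48],
    [1,0,0,0,0,0,-0.6]
  ]
}}

```text
time: 3.07
tool_pos: [0.5526, 0.2237, 0.2268]
tool_rot: [3.141, 0.0, 3.121]
contact_force: [0.3, -0.9, 0.3]
opening: 0.0915
grip_force: 0.0
```

>>> {"op": "step_arm", "data": {
  "commands": [
    [1,0,0,0,0,0,-0.12],
    [1,0,0,0,0,0,-0.24],
    [1,0,0,0,0,0,-0.36],
    [1,0,0,0,0,0,-0.48],
    [1,0,0,0,0,0,-0.6]
  ]
}}

```text
time: 3.48
tool_pos: [0.5526, 0.2237, 0.2267]
tool_rot: [3.142, -0.0, 2.521]
contact_force: [-0.2, 0.5, -0.6]
opening: 0.0918
grip_force: 0.0
```

>>> {"op": "step_arm", "data": {
  "commands": [
    [1,0,0,0,0,0,-0.12],
    [1,0,0,0,0,0,-0.24],
    [1,0,0,0,0,0,-0.36],
    [1,0,0,0,0,0,-0.48],
    [1,0,0,0,0,0,-0.6]
  ]
}}

```text
time: 3.9
tool_pos: [0.5526, 0.2237, 0.2267]
tool_rot: [3.142, 0.0, 1.921]
contact_force: [-0.4, 0.8, -0.2]
opening: 0.0918
grip_force: 0.0
```

>>> {"op": "step_arm", "data": {
  "commands": [
    [1,0,0,0,0,0,-0.12],
    [1,0,0,0,0,0,-0.24],
    [1,0,0,0,0,0,-0.36],
    [1,0,0,0,0,0,-0.48],
    [1,0,0,0,0,0,-0.6]
  ]
}}

```text
time: 4.32
tool_pos: [0.5526, 0.2238, 0.2268]
tool_rot: [3.141, -0.0, 1.321]
contact_force: [-0.6, 0.1, -0.3]
opening: 0.0916
grip_force: 0.0
```

>>> {"op": "step_arm", "data": {
  "commands": [
    [1,0,0,0,0,0,-0.12],
    [1,0,0,0,0,0,-0.24],
    [1,0,0,0,0,0,-0.36],
    [1,0,0,0,0,0,-0.48],
    [1,0,0,0,0,0,-0.6]
  ]
}}

```text
time: 4.73
tool_pos: [0.5526, 0.2237, 0.2267]
tool_rot: [3.142, 0.0, 0.721]
contact_force: [-0.0, -0.2, 0.0]
opening: 0.0919
grip_force: 0.0
```

>>> {"op": "step_arm", "data": {
  "commands": [
    [1,0,0,0,0,0,-0.11],
    [1,0,0,0,0,0,-0.142],
    [1,0,0,0,0,0,-0.142]
  ]
}}

```text
time: 4.98
tool_pos: [0.5526, 0.2237, 0.2267]
tool_rot: [3.141, 0.0, 0.584]
contact_force: [-0.1, 0.4, 0.5]
opening: 0.0921
grip_force: 0.0
```

>>> {"op": "step_arm", "data": {
  "commands": [
    [1,0.1,-0.2,-2,-0.06,0.09,0],
    [1,0.1,-0.4,-4,-0.12,0.18,0],
    [1,0.2,-0.6,-6,-0.18,0.27,0],
    [1,0.2,-0.8,-8,-0.24,0.36,0],
    [1,0.3,-1.1,-10.7,-0.28,0.42,0]
  ]
}}

```text
time: 5.4
tool_pos: [0.5564, 0.2134, 0.1195]
tool_rot: [3.14, 0.507, 0.586]
contact_force: [1.1, -0.0, -0.7]
opening: 0.0918
grip_force: 0.0
```

>>> {"op": "step_arm", "data": {
  "commands": [
    [1,0,0,0,-0.052,0.08,0],
    [1,0,0,0,-0.052,0.08,0],
    [1,0,0,0,-0.052,0.08,0]
  ]
}}

```text
time: 5.65
tool_pos: [0.5557, 0.213, 0.1173]
tool_rot: [-3.141, 0.601, 0.587]
contact_force: [-0.1, 0.2, -0.1]
opening: 0.0918
grip_force: 0.0
```

```bash
python3 - <<'E'
from h import *
from scipy.spatial.transform import Rotation as R
s=observe();print(s['time'],s['qpos'].round(3),s['tool_pos'].round(4),s['tool_rot']);print(R.from_euler('xyz',s['tool_rot']).as_matrix().round(3))
M,im=snap('wrist','w2.png')
g=s['tool_pos']; print(proj(M,g), proj(M,(.5645,.2189,.025)))
E
```

```text
5.65 [ 0.318  0.949  0.87  -0.159  1.903  1.295] [0.5557 0.213  0.1173] [-3.14079656  0.60121214  0.58709543]
[[ 0.687  0.554 -0.471]
 [ 0.457 -0.833 -0.313]
 [-0.566 -0.001 -0.825]]
[318.91955214 248.77065522] [319.11819282 127.57414248]
```

View pics/w2.png

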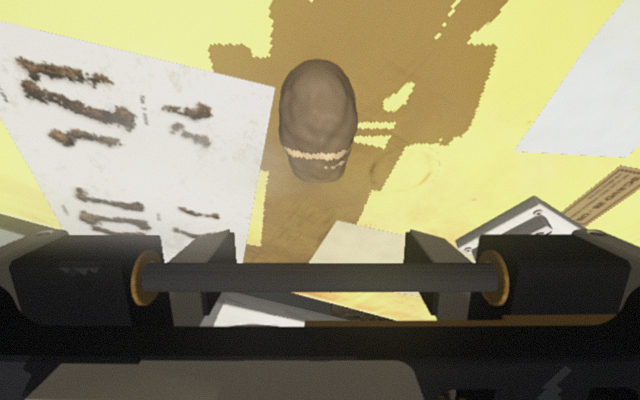

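Stone is centred between the fingers (columns 279–356). Descend and grip.

>>> {"op": "step_arm", "data": {
  "commands": [
    [1,0,0,-2.5,0,0,0],
    [1,0,0,-5,0,0,0],
    [1,0,0,-7.5,0,0,0],
    [1,0,0,-9.5,0,0,0],
    [1,0,0,-10.5,0,0,0]
  ]
}}

```text
time: 6.12
tool_pos: [0.5556, 0.2126, 0.0154]
tool_rot: [3.141, 0.597, 0.585]
contact_force: [-0.4, 0.6, -0.1]
opening: 0.0916
grip_force: 0.0
```

>>> {"op": "step_arm", "data": {
  "commands": [
    [0.7,0,0,0,0,0,0],
    [0.65,0,0,0,0,0,0],
    [0.6,0,0,0,0,0,0],
    [0.55,0,0,0,0,0,0],
    [0.5,0,0,0,0,0,0]
  ],
  "grip_force": 20
}}

```text
time: 6.53
tool_pos: [0.5564, 0.213, 0.0162]
tool_rot: [3.14, 0.597, 0.584]
contact_force: [0.1, -0.1, -0.3]
opening: 0.063
grip_force: 0.0
```

>>> {"op": "step_arm", "data": {
  "commands": [
    [0.4,0,0,0,0,0,0],
    [0.4,0,0,0,0,0,0],
    [0.4,0,0,0,0,0,0],
    [0.4,0,0,0,0,0,0],
    [0.4,0,0,0,0,0,0]
  ],
  "grip_force": 25
}}

```text
time: 6.95
tool_pos: [0.5556, 0.2132, 0.0154]
tool_rot: [3.141, 0.6, 0.585]
contact_force: [-1.3, 3.4, 5.6]
opening: 0.0506
grip_force: 25.0
```

Grip sits about 6 mm high on the stone; reopen, go 5 mm lower, regrip.

>>> {"op": "step_arm", "data": {
  "commands": [
    [0.7,0,0,0,0,0,0],
    [0.75,0,0,0,0,0,0],
    [0.75,0,0,-0.2,0,0,0],
    [0.75,0,0,-0.5,0,0,0],
    [0.75,0,0,-0.5,0,0,0]
  ]
}}

```text
time: 7.37
tool_pos: [0.5552, 0.2124, 0.0086]
tool_rot: [3.141, 0.602, 0.585]
contact_force: [0.3, -1.5, -0.2]
opening: 0.0684
grip_force: 0.0
```

>>> {"op": "step_arm", "data": {
  "commands": [
    [0.7,0,0,0,0,0,0],
    [0.65,0,0,0,0,0,0],
    [0.6,0,0,0,0,0,0],
    [0.55,0,0,0,0,0,0],
    [0.4,0,0,0,0,0,0]
  ],
  "grip_force": 25
}}

```text
time: 7.78
tool_pos: [0.5555, 0.213, 0.0098]
tool_rot: [3.141, 0.6, 0.585]
contact_force: [-0.8, 1.0, -0.2]
opening: 0.0515
grip_force: 25.0
```

>>> {"op": "step_arm", "data": {
  "commands": [
    [0.4,0,0,0,0,0,0],
    [0.4,0,0,0,0,0,0],
    [0.4,0,0,0,0,0,0]
  ],
  "grip_force": 30
}}

```text
time: 8.03
tool_pos: [0.5555, 0.213, 0.0099]
tool_rot: [3.141, 0.6, 0.585]
contact_force: [-0.6, 1.2, 0.7]
opening: 0.0513
grip_force: 30.0
```

```bash
python3 - <<'E'
from h import *
s=observe();print(s['time'],s['qpos'].round(3),s['tool_pos'].round(4),s['tool_rot'],s['torque'])
M,im=snap('wrist','w3.png')
M,im=snap('top','t3.png')
a=cv2.imread('pics/w3.png');b=cv2.imread('pics/t3.png')
b=cv2.resize(b[160:235,190:260],(280,300))
a=cv2.resize(a[150:,130:510],None,fx=1.3,fy=1.3)
c=np.zeros((330,800,3),np.uint8);c[:a.shape[0],:a.shape[1]]=a;c[:300,510:790]=b
cv2.imwrite('pics/c3.png',np.clip(c*1.4,0,255).astype(np.uint8))
E
```

```text
8.0333 [ 0.318  1.057  0.939 -0.152  1.726  1.325] [0.5555 0.213  0.0099] [3.1409652  0.6000374  0.58502179] [ 0.29721417 -0.02678776 -0.17853535]
```

View pics/c3.png

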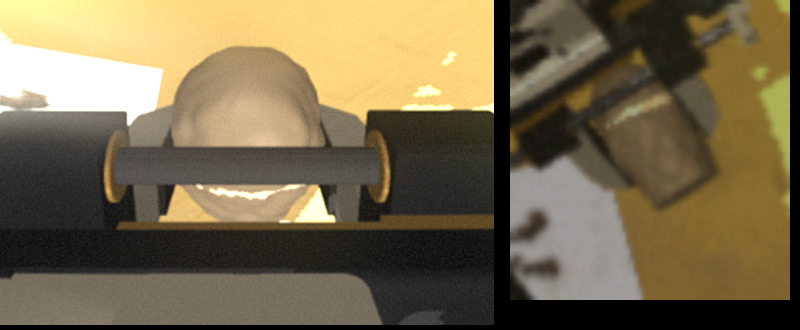

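Grip is central at axis height (opening 51 mm). Lift, then tip the stone upright while carrying it over.

>>> {"op": "step_arm", "data": {
  "commands": [
    [0.4,0,0,1,0,0,0],
    [0.4,0,0,3,0,0,0],
    [0.4,0,0,6,0,0,0],
    [0.4,0,0,9,0,0,0],
    [0.4,0,0,12,0,0,0]
  ]
}}

```text
time: 8.55
tool_pos: [0.5555, 0.2123, 0.131]
tool_rot: [3.14, 0.601, 0.584]
contact_force: [-0.0, -0.2, -3.7]
opening: 0.0511
grip_force: 29.9
```

>>> {"op": "step_arm", "data": {
  "commands": [
    [0.4,0,-1,1,0.055,-0.083,0],
    [0.4,0,-3,2,0.11,-0.167,0],
    [0.4,0,-5,3,0.166,-0.25,0],
    [0.4,0,-7,4,0.221,-0.334,0],
    [0.4,0,-9,5,0.276,-0.417,0]
  ]
}}

```text
time: 8.97
tool_pos: [0.5554, 0.1216, 0.1811]
tool_rot: [3.139, 0.095, 0.585]
contact_force: [0.2, -0.2, -3.0]
opening: 0.051
grip_force: 29.9
```

>>> {"op": "step_arm", "data": {
  "commands": [
    [0.4,0,-2,0,0.055,-0.083,0],
    [0.4,0,-4,0,0.11,-0.167,0],
    [0.4,0,-6,0,0.166,-0.25,0],
    [0.4,0,-8,0,0.221,-0.334,0],
    [0.4,0,-10,0,0.276,-0.417,0]
  ]
}}

```text
time: 9.38
tool_pos: [0.5548, 0.0227, 0.1807]
tool_rot: [3.138, -0.398, 0.586]
contact_force: [-0.0, 1.5, -3.6]
opening: 0.051
grip_force: 30.0
```

>>> {"op": "step_arm", "data": {
  "commands": [
    [0.4,0,-2,0,0.055,-0.083,0],
    [0.4,0,-4,0,0.11,-0.167,0],
    [0.4,0,-6,0,0.166,-0.25,0],
    [0.4,0,-8,0,0.221,-0.334,0],
    [0.4,0,-9,0,0.315,-0.476,0]
  ]
}}

```text
time: 9.8
tool_pos: [0.5549, -0.0601, 0.1796]
tool_rot: [-3.132, -0.792, 0.586]
contact_force: [0.1, 0.9, -4.7]
opening: 0.0516
grip_force: 30.0
```

>>> {"op": "step_arm", "data": {
  "commands": [
    [0.4,0,-0.5,0,0,0,-0.1],
    [0.4,0,-1,0,0,0,-0.2],
    [0.4,0.2,-1.5,0,0,0,-0.3],
    [0.4,0.4,-2,0,0,0,-0.4],
    [0.4,0.6,-2.3,0,0,0,-0.5]
  ]
}}

```text
time: 10.22
tool_pos: [0.5601, -0.0824, 0.1785]
tool_rot: [-3.126, -0.787, 0.077]
contact_force: [2.0, -0.5, -3.0]
opening: 0.051
grip_force: 30.0
```

>>> {"op": "step_arm", "data": {
  "commands": [
    [0.4,0.4,0,0,0,0,-0.07],
    [0.4,0.4,0,0,0,0,-0.07],
    [0.4,0.4,0,0,0,0,-0.07]
  ]
}}

```text
time: 10.47
tool_pos: [0.5647, -0.0803, 0.1787]
tool_rot: [-3.126, -0.788, 0.017]
contact_force: [-0.0, 0.1, -2.4]
opening: 0.0513
grip_force: 30.0
```

```bash
python3 - <<'E'
from h import *
from scipy.spatial.transform import Rotation as R
s=observe();print(s['time'],s['qpos'].round(3),s['tool_pos'].round(4),s['tool_rot'],s['opening'])
Rm=R.from_euler('xyz',s['tool_rot']).as_matrix();print(Rm.round(3))
M,im=snap('scene','s4.png');T,im=snap('top','t4.png');W,im=snap('wrist','w4.png')
g=s['tool_pos']-.019*Rm[:,2];print(g)
pm=[]
def crop(f,M,p,h,w,S):
    u,v=proj(M,p);x,y=int(u-w/2),int(v-h/2);print(f,x,y,S);a=cv2.imread('pics/'+f)[max(y,0):y+h,max(x,0):x+w];return cv2.resize(a,(w*S,h*S),interpolation=cv2.INTER_CUBIC)
a=crop('s4.png',M,g,75,65,6);b=crop('t4.png',T,g,75,65,6)
c=np.zeros((590,800,3),np.uint8);c[:450,:390]=a;c[:450,400:790]=b
cv2.imwrite('pics/c4.png',np.clip(c[:450]*1.6,0,255).astype(np.uint8))
E
```

```text
10.4667 [-0.476  0.241  2.16   1.513  0.357 -0.302] [ 0.5647 -0.0803  0.1787] [-3.12602531 -0.78809732  0.01673413] 0.05128840035215378
[[ 0.705  0.028  0.709]
 [ 0.012 -1.     0.027]
 [ 0.709 -0.011 -0.705]]
[ 0.55127531 -0.08082445  0.19212027]
s4.png 294 38 6
t4.png 323 151 6
```

View pics/c4.png

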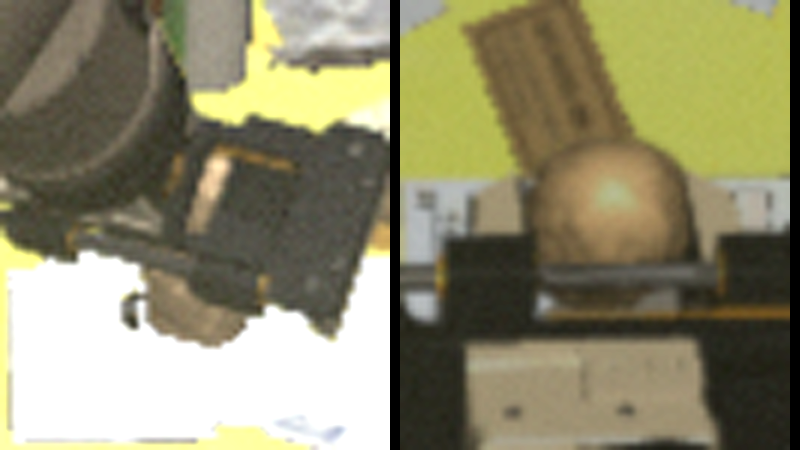

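The tilt came out 0.18 rad short (rate-limited near the wrist singularity). Finish it slowly.

>>> {"op": "step_arm", "data": {
  "commands": [
    [0.4,0,0,0,0,-0.04,0],
    [0.4,0,0,0,0,-0.08,0],
    [0.4,0,0,0,0,-0.12,0],
    [0.4,0,0,0,0,-0.16,0],
    [0.4,0,0,0,0,-0.183,0]
  ]
}}

```text
time: 11.03
tool_pos: [0.5644, -0.0825, 0.178]
tool_rot: [-3.13, -0.972, 0.015]
contact_force: [-0.3, 0.1, -3.3]
opening: 0.051
grip_force: 30.0
```

>>> {"op": "step_arm", "data": {
  "commands": [
    [0.4,0,0,0,0,0,0],
    [0.4,0,0,0,0,0,0],
    [0.4,0,0,0,0,0,0]
  ]
}}

```text
time: 11.28
tool_pos: [0.5651, -0.082, 0.1787]
tool_rot: [-3.13, -0.971, 0.015]
contact_force: [-1.0, -0.1, -3.0]
opening: 0.0512
grip_force: 30.0
```

```bash
python3 - <<'E'
from h import *
s=observe();print(s['time'],s['qpos'].round(3),s['tool_pos'].round(4),s['tool_rot'],s['opening'])
E
```

```text
11.2833 [-0.533  0.298  2.297  2.174  0.563 -1.017] [ 0.5651 -0.082   0.1787] [-3.12977464 -0.97059662  0.01509295] 0.05124787064375624
```

>>> {"op": "step_arm", "data": {
  "commands": [
    [0.4,0,-0.3,-2,0,0,0],
    [0.4,0,-0.6,-4.5,0,0,0],
    [0.4,0,-0.8,-7,0,0,0],
    [0.4,0,-0.8,-9.5,0,0,0],
    [0.4,0,-0.8,-11,0,0,0]
  ]
}}

```text
time: 11.7
tool_pos: [0.565, -0.0898, 0.0666]
tool_rot: [-3.129, -0.969, 0.014]
contact_force: [-0.7, 0.8, -3.8]
opening: 0.0509
grip_force: 30.0
```

>>> {"op": "step_arm", "data": {
  "commands": [
    [0.4,0,0,-0.3,0,0,0],
    [0.4,0,0,-0.6,0,0,0],
    [0.4,0,0,-0.8,0,0,0],
    [0.4,0,0,-0.8,0,0,0],
    [0.4,0,0,-0.8,0,0,0]
  ]
}}

```text
time: 12.12
tool_pos: [0.5653, -0.0895, 0.0616]
tool_rot: [-3.13, -0.973, 0.016]
contact_force: [0.4, -0.2, -2.8]
opening: 0.0513
grip_force: 30.0
```

```bash
python3 - <<'E'
from h import *
from scipy.spatial.transform import Rotation as R
s=observe();print(s['time'],s['tool_pos'].round(4),s['tool_rot'],s['contact_force'],s['torque'])
Rm=R.from_euler('xyz',s['tool_rot']).as_matrix();g=s['tool_pos']-.019*Rm[:,2];print(g)
c=np.zeros((600,800,3),np.uint8);x0=0
for n,h,w,S in(('scene',90,75,5),('top',90,80,5)):
    M,im=snap(n,n+'5.png');u,v=proj(M,g);x,y=int(u-w/2),int(v-h/2);print(n,x,y,proj(M,(.55,-.09,.014)),proj(M,(.55,-.09,.102)))
    a=cv2.resize(cv2.imread('pics/'+n+'5.png')[y:y+h,x:x+w],None,fx=S,fy=S,interpolation=cv2.INTER_CUBIC)
    c[:a.shape[0],x0:x0+a.shape[1]]=a;x0+=a.shape[1]+10
cv2.imwrite('pics/c5.png',np.clip(c[:450]*1.2,0,255).astype(np.uint8))
E
```

```text
12.1167 [ 0.5653 -0.0895  0.0616] [-3.13047394 -0.97258897  0.01617729] [ 0.43960767 -0.23079974 -2.82258218] [-0.09416715  1.05265643 -0.01497014]
[ 0.54963236 -0.09000743  0.07231402]
scene 291 72 [328.03926066 134.32882182] [329.08361923 107.75809691]
top 314 153 [352.69769017 201.26112642] [356.07638298 196.09462592]
```

View pics/c5.png

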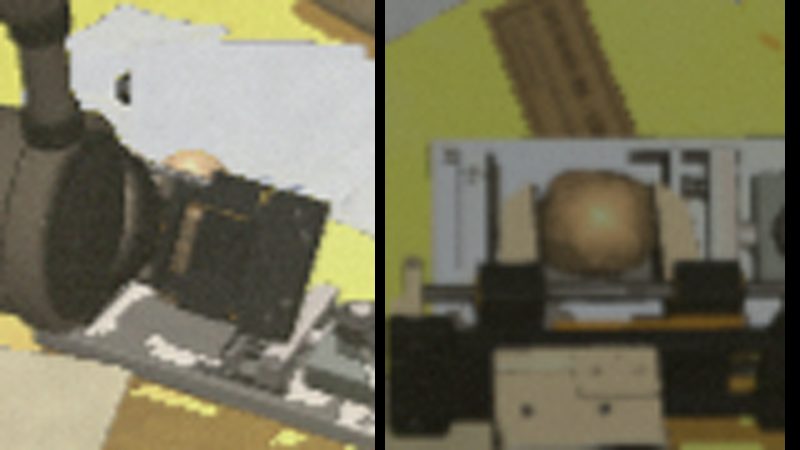

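Stone looks upright and midway between the jaws. Lower gently, watching the force.

>>> {"op": "step_arm", "data": {
  "commands": [
    [0.4,0,0,-0.3,0,0,0],
    [0.4,0,0,-0.7,0,0,0],
    [0.4,0,0,-1.0,0,0,0],
    [0.4,0,0,-1.2,0,0,0],
    [0.4,0,0,-1.2,0,0,0]
  ]
}}

```text
time: 12.63
tool_pos: [0.5646, -0.0893, 0.0476]
tool_rot: [-3.128, -0.97, 0.013]
contact_force: [-0.4, 0.5, -3.0]
opening: 0.0512
grip_force: 30.0
```

>>> {"op": "step_arm", "data": {
  "commands": [
    [0.4,0,0,-0.1,0,0,0],
    [0.4,0,0,-0.2,0,0,0],
    [0.4,0,0,-0.2,0,0,0]
  ]
}}

```text
time: 12.88
tool_pos: [0.5648, -0.0894, 0.0462]
tool_rot: [-3.129, -0.97, 0.014]
contact_force: [-0.5, -0.2, -3.4]
opening: 0.0514
grip_force: 30.0
```

>>> {"op": "step_arm", "data": {
  "commands": [
    [0.4,0,0,-0.1,0,0,0],
    [0.4,0,0,-0.1,0,0,0],
    [0.4,0,0,-0.1,0,0,0]
  ]
}}

```text
time: 13.13
tool_pos: [0.5648, -0.0894, 0.0454]
tool_rot: [-3.129, -0.971, 0.014]
contact_force: [-0.3, -0.2, -2.9]
opening: 0.0512
grip_force: 30.0
```

>>> {"op": "step_arm", "data": {
  "commands": [
    [0.4,0,0,-0.05,0,0,0],
    [0.4,0,0,-0.1,0,0,0],
    [0.4,0,0,-0.1,0,0,0]
  ]
}}

```text
time: 13.38
tool_pos: [0.5651, -0.0894, 0.0448]
tool_rot: [-3.129, -0.972, 0.015]
contact_force: [0.4, 0.8, 0.2]
opening: 0.051
grip_force: 30.0
```

>>> {"op": "step_arm", "data": {
  "commands": [
    [0.4,0,0,-0.05,0,0,0],
    [0.4,0,0,-0.1,0,0,0],
    [0.4,0,0,-0.1,0,0,0]
  ]
}}

```text
time: 13.63
tool_pos: [0.5656, -0.0894, 0.0445]
tool_rot: [-3.13, -0.974, 0.016]
contact_force: [0.4, 1.6, 4.7]
opening: 0.0507
grip_force: 29.8
```

Contact at the expected height. Ease the grip, then open slowly.

>>> {"op": "step_arm", "data": {
  "commands": [
    [0.4,0,0,0.03,0,0,0],
    [0.4,0,0,0.03,0,0,0],
    [0.4,0,0,0.03,0,0,0]
  ],
  "grip_force": 10
}}

```text
time: 13.88
tool_pos: [0.5655, -0.0895, 0.0444]
tool_rot: [-3.13, -0.973, 0.016]
contact_force: [3.2, 1.6, 5.9]
opening: 0.0511
grip_force: 9.8
```

>>> {"op": "step_arm", "data": {
  "commands": [
    [0.4,0,0,0,0,0,0],
    [0.4,0,0,0,0,0,0],
    [0.4,0,0,0,0,0,0]
  ],
  "grip_force": 4
}}

```text
time: 14.13
tool_pos: [0.5654, -0.0897, 0.0443]
tool_rot: [-3.13, -0.973, 0.015]
contact_force: [3.2, 0.8, 5.8]
opening: 0.052
grip_force: 3.8
```

>>> {"op": "step_arm", "data": {
  "commands": [
    [0.57,0,0,0,0,0,0],
    [0.59,0,0,0,0,0,0],
    [0.61,0,0,0,0,0,0],
    [0.63,0,0,0,0,0,0],
    [0.65,0,0,0,0,0,0]
  ]
}}

```text
time: 14.55
tool_pos: [0.5643, -0.0893, 0.0431]
tool_rot: [-3.128, -0.969, 0.013]
contact_force: [0.9, 0.3, 0.3]
opening: 0.0588
grip_force: 0.0
```

>>> {"op": "step_arm", "data": {
  "commands": [
    [0.69,0,0,0,0,0,0],
    [0.73,0,0,0,0,0,0],
    [0.77,0,0,0,0,0,0],
    [0.81,0,0,0,0,0,0],
    [0.85,0,0,0,0,0,0]
  ]
}}

```text
time: 14.97
tool_pos: [0.5648, -0.0894, 0.0437]
tool_rot: [-3.129, -0.971, 0.014]
contact_force: [-0.1, 1.0, -0.2]
opening: 0.0761
grip_force: 0.0
```

```bash
python3 - <<'E'
from h import *
s=observe();print(s['time'],s['qpos'].round(3),s['opening'],s['contact_force'])
ims=[]
for n in('top','wrist'):
    M,im=snap(n,n+'6.png');print(n,proj(M,(.55,-.09,.102)))
a=cv2.resize(cv2.imread('pics/top6.png')[153:243,314:394],None,fx=5,fy=5,interpolation=cv2.INTER_CUBIC)
b=cv2.resize(cv2.imread('pics/wrist6.png')[:280,140:500],None,fx=1.1,fy=1.1)
c=np.zeros((450,800,3),np.uint8);c[:,:400]=a;c[:b.shape[0],404:404+b.shape[1]]=b
cv2.imwrite('pics/c6.png',np.clip(c*1.3,0,255).astype(np.uint8))
E
```

```text
14.9667 [-0.554  0.715  2.366  2.533  0.921 -1.52 ] 0.0760703456180121 [-0.06895802  0.96368229 -0.23049512]
top [356.07638298 196.09462592]
wrist [317.92396952 198.14063412]
```

View pics/c6.png

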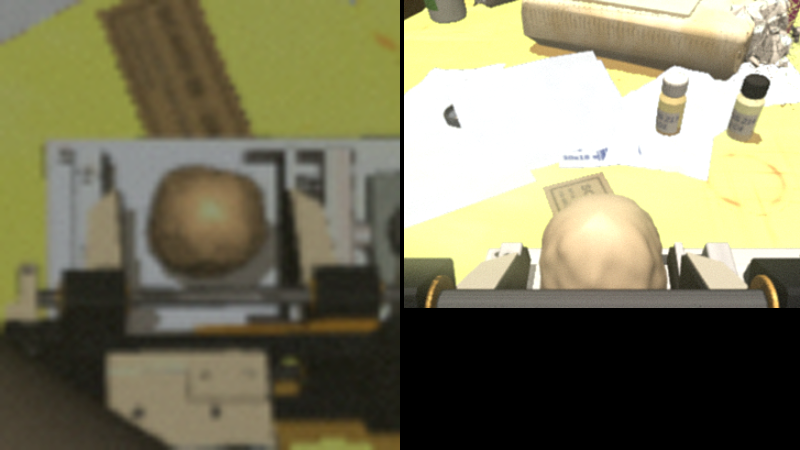

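The stone stands free and upright between the jaws; vials untouched. Back off along the tool axis, rise, and turn the tool down.

>>> {"op": "step_arm", "data": {
  "commands": [
    [0.9,-0.8,0,0.57,0,0,0],
    [0.9,-2.5,0,1.7,0,0,0],
    [0.9,-5,-0.1,3.4,0,0,0],
    [0.9,-7.5,-0.1,5.1,0,0,0],
    [0.9,-10,-0.1,6.8,0,0,0]
  ]
}}

```text
time: 15.48
tool_pos: [0.4632, -0.0895, 0.1122]
tool_rot: [-3.127, -0.97, 0.014]
contact_force: [-0.2, 0.7, 1.0]
opening: 0.0827
grip_force: 0.0
```

>>> {"op": "step_arm", "data": {
  "commands": [
    [0.9,0,0,3,0,0.04,0],
    [0.9,0,0,6,0,0.09,0],
    [0.9,0,0,9,0,0.14,0],
    [0.9,0,-1,12,0,0.19,0],
    [0.9,0,-2,13,0,0.24,0]
  ]
}}

```text
time: 15.9
tool_pos: [0.4663, -0.0719, 0.1747]
tool_rot: [-3.051, -0.823, 0.006]
contact_force: [0.1, 1.2, -0.9]
opening: 0.0827
grip_force: 0.0
```

>>> {"op": "step_arm", "data": {
  "commands": [
    [0.9,0,-1,0,0,0.04,0],
    [0.9,0,-2,0,0,0.08,0],
    [0.9,0,-3,0,0,0.12,0],
    [0.9,0,-4,0,0,0.16,0],
    [0.9,0,-5,0,0,0.2,0]
  ]
}}

```text
time: 16.32
tool_pos: [0.4661, -0.1222, 0.1737]
tool_rot: [-3.048, -0.621, 0.004]
contact_force: [0.1, 0.5, -0.6]
opening: 0.0828
grip_force: 0.0
```

>>> {"op": "step_arm", "data": {
  "commands": [
    [0.9,0,-1,0,0,0.05,0],
    [0.9,0,-2,0,0,0.1,0],
    [0.9,0,-3,0,0,0.15,0],
    [0.9,0,-4,0,0,0.2,0],
    [0.9,0,-5,0,0,0.25,0]
  ]
}}

```text
time: 16.73
tool_pos: [0.466, -0.1724, 0.1736]
tool_rot: [-3.047, -0.37, 0.003]
contact_force: [1.0, 0.3, 0.6]
opening: 0.0825
grip_force: 0.0
```

>>> {"op": "step_arm", "data": {
  "commands": [
    [0.9,0,-1,0,0,0.06,0],
    [0.9,0,-2,0,0,0.12,0],
    [0.9,0,-3,0,0,0.18,0],
    [0.9,0,-4,0,0,0.24,0],
    [0.9,0,-5,0,0,0.28,0]
  ]
}}

```text
time: 17.15
tool_pos: [0.4665, -0.2225, 0.1738]
tool_rot: [-3.046, -0.09, 0.003]
contact_force: [1.4, 0.9, 0.6]
opening: 0.0825
grip_force: 0.0
```

```bash
python3 - <<'E'
from h import *
from scipy.spatial.transform import Rotation as R
s=observe();print(s['time'],s['qpos'].round(3),s['tool_pos'].round(4),s['tool_rot'])
Rm=R.from_euler('xyz',s['tool_rot'])
print((R.from_euler('xyz',[np.pi,0,.886])*Rm.inv()).as_rotvec())
E
```

```text
17.15 [-0.675  0.361  1.661  0.146  1.114  0.824] [ 0.4665 -0.2225  0.1738] [-3.04582574 -0.08996021  0.00315866]
[-0.12916874  0.04130787  0.87723171]
```

>>> {"op": "step_arm", "data": {
  "commands": [
    [0.6,0.3,-0.4,0,-0.013,0.004,0.088],
    [0.6,0.6,-0.8,0,-0.026,0.008,0.175],
    [0.6,0.9,-1.2,0,-0.039,0.012,0.263],
    [0.6,1.2,-1.6,0,-0.052,0.017,0.351],
    [0.6,1.5,-2,0,-0.065,0.021,0.439]
  ]
}}

```text
time: 17.57
tool_pos: [0.4811, -0.2421, 0.1734]
tool_rot: [-3.103, -0.057, 0.451]
contact_force: [0.8, -0.4, -0.7]
opening: 0.0564
grip_force: 0.0
```

>>> {"op": "step_arm", "data": {
  "commands": [
    [0.6,0.3,-0.4,0,-0.013,0.004,0.088],
    [0.6,0.6,-0.8,0,-0.026,0.008,0.175],
    [0.6,0.9,-1.2,0,-0.039,0.012,0.263],
    [0.6,1.2,-1.6,0,-0.052,0.017,0.351],
    [0.6,1.55,-1.95,0,-0.065,0.021,0.439]
  ]
}}

```text
time: 17.98
tool_pos: [0.4966, -0.2616, 0.1735]
tool_rot: [-3.14, -0.002, 0.891]
contact_force: [-1.1, 1.0, -1.1]
opening: 0.0553
grip_force: 0.0
```

>>> {"op": "step_arm", "data": {
  "commands": [
    [0.6,0,0,0,0,0,0],
    [0.6,0,0,0,0,0,0],
    [0.6,0,0,0,0,0,0]
  ]
}}

```text
time: 18.23
tool_pos: [0.497, -0.2613, 0.1736]
tool_rot: [-3.141, -0.003, 0.885]
contact_force: [-0.1, 0.3, -1.0]
opening: 0.055
grip_force: 0.0
```

```bash
python3 - <<'E'
from h import *
s=observe();print(s['time'],s['qpos'].round(3),s['tool_pos'].round(4),s['tool_rot'],s['opening'])
W,im=snap('wrist','w7.png')
for p in [(.496,-.262,.094),(.496,-.262,.048),(.5517,-.194,.05),(.55,-.09,.102)]: print(proj(W,p))
g=im.max(2)
d=(cv2.GaussianBlur(g,(5,5),0)<50).astype(np.uint8);d[235:]=0
n,l,st,ce=cv2.connectedComponentsWithStats(d)
for i in range(1,n):
    if st[i,4]>150: print(st[i],ce[i])
E
```

```text
18.2333 [-0.622  0.455  1.502  0.003  1.185  0.062] [ 0.497  -0.2613  0.1736] [-3.14057725e+00 -3.10763711e-03  8.84628465e-01] 0.055042700569171814
[318.92804765 207.45755917]
[319.05194358 193.164345  ]
[319.06069954  93.48304274]
[212.20523075 -43.41731956]
[  0 213  30  22 324] [ 10.09567901 226.19444444]
```

View pics/w7.png

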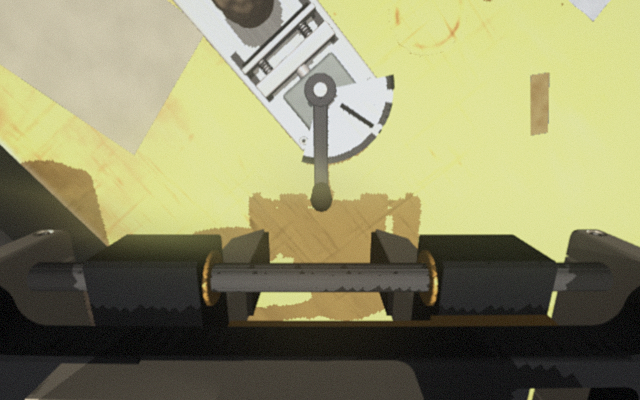

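The post is centred under the fingers at (320,200), the hub at (320,90), both where predicted. Descend and close lightly on the post.

>>> {"op": "step_arm", "data": {
  "commands": [
    [0.6,0,0,-2.5,0,0,0],
    [0.6,0,0,-5,0,0,0],
    [0.6,0,0,-8,0,0,0],
    [0.6,0,0,-10.5,0,0,0],
    [0.6,0,0,-12,0,0,0]
  ]
}}

```text
time: 18.7
tool_pos: [0.4961, -0.2607, 0.0511]
tool_rot: [-3.138, -0.003, 0.885]
contact_force: [0.0, 0.8, -0.6]
opening: 0.055
grip_force: 0.0
```

>>> {"op": "step_arm", "data": {
  "commands": [
    [0.5,0,0,0,0,0,0],
    [0.4,0,0,0,0,0,0],
    [0.3,0,0,0,0,0,0],
    [0.2,0,0,0,0,0,0],
    [0.1,0,0,0,0,0,0]
  ],
  "grip_force": 12
}}

```text
time: 19.12
tool_pos: [0.4984, -0.262, 0.0551]
tool_rot: [3.139, -0.003, 0.887]
contact_force: [0.0, -0.2, 1.0]
opening: 0.0261
grip_force: 0.0
```

>>> {"op": "step_arm", "data": {
  "commands": [
    [0.05,0,0,0,0,0,0],
    [0.05,0,0,0,0,0,0],
    [0.05,0,0,0,0,0,0]
  ],
  "grip_force": 15
}}

```text
time: 19.37
tool_pos: [0.4981, -0.2618, 0.0545]
tool_rot: [3.14, -0.003, 0.887]
contact_force: [-0.1, 0.4, 5.1]
opening: 0.0167
grip_force: 15.0
```

>>> {"op": "step_arm", "data": {
  "commands": [
    [0.05,0.35,-0.27,0,0,0,0.05],
    [0.05,0.7,-0.53,0,0,0,0.1],
    [0.05,1.46,-0.97,0,0,0,0.2],
    [0.05,2.26,-1.35,0,0,0,0.3],
    [0.05,3.09,-1.63,0,0,0,0.4]
  ]
}}

```text
time: 19.78
tool_pos: [0.5283, -0.2775, 0.0543]
tool_rot: [-3.14, -0.004, 1.293]
contact_force: [-2.7, 3.7, 5.9]
opening: 0.0165
grip_force: 15.0
```

```bash
cat > l.py <<'E'
from h import *
s=observe();d=s['tool_pos'][:2]-[.5517,-.194];print(s['time'],s['tool_pos'].round(4),s['tool_rot'],'phi',np.arctan2(d[1],d[0])+2.256,'r',np.hypot(*d),s['contact_force'])
E
python3 l.py
```

```text
19.7833 [ 0.5283 -0.2775  0.0543] [-3.14022304 -0.00357376  1.29254357] phi 0.41206944238390664 r 0.0867140265203881 [-2.70633189  3.71774216  5.89672142]
```

>>> {"op": "step_arm", "data": {
  "commands": [
    [0.05,0.43,-0.12,0,0,0,0.05],
    [0.05,0.86,-0.21,0,0,0,0.1],
    [0.05,1.73,-0.33,0,0,0,0.2],
    [0.05,2.61,-0.36,0,0,0,0.3],
    [0.05,3.49,-0.3,0,0,0,0.4]
  ]
}}

```text
time: 20.2
tool_pos: [0.5633, -0.281, 0.0543]
tool_rot: [-3.141, -0.003, 1.692]
contact_force: [-3.2, 1.3, 5.9]
opening: 0.0165
grip_force: 15.0
```

>>> {"op": "step_arm", "data": {
  "commands": [
    [0.05,0.43,0.06,0,0,0,0.05],
    [0.05,0.86,0.14,0,0,0,0.1],
    [0.05,1.29,0.25,0,0,0,0.15],
    [0.05,1.6,0.33,0,0,0,0.19],
    [0.05,1.6,0.33,0,0,0,0.19]
  ]
}}

```text
time: 20.62
tool_pos: [0.5794, -0.2777, 0.0543]
tool_rot: [-3.141, -0.003, 1.88]
contact_force: [-2.4, -0.3, 4.8]
opening: 0.0164
grip_force: 15.0
```

>>> {"op": "step_arm", "data": {
  "commands": [
    [0.05,0,0,0,0,0,0],
    [0.05,0,0,0,0,0,0],
    [0.05,0,0,0,0,0,0]
  ]
}}

```text
time: 20.87
tool_pos: [0.5794, -0.2777, 0.0543]
tool_rot: [-3.141, -0.003, 1.877]
contact_force: [-2.8, 0.8, 4.7]
opening: 0.0163
grip_force: 15.0
```

```bash
python3 l.py
```

```text
20.8667 [ 0.5794 -0.2777  0.0543] [-3.14144483e+00 -2.72178966e-03  1.87740491e+00] phi 1.0049303949041777 r 0.08815028540038244 [-2.83400826  0.82722418  4.66150898]
```

>>> {"op": "step_arm", "data": {
  "commands": [
    [0.25,0,0,0,0,0,0],
    [0.35,0,0,0,0,0,0],
    [0.45,0,0,0,0,0,0],
    [0.55,0,0,0,0,0,0],
    [0.6,0,0,0,0,0,0]
  ]
}}

```text
time: 21.28
tool_pos: [0.5795, -0.2775, 0.0535]
tool_rot: [-3.142, -0.003, 1.877]
contact_force: [-0.8, 0.0, 0.6]
opening: 0.0451
grip_force: 0.0
```

>>> {"op": "step_arm", "data": {
  "commands": [
    [0.6,0,0,1,0,0,0],
    [0.6,0,0,3,0,0,0],
    [0.6,0,0,6,0,0,0],
    [0.6,0,0,9,0,0,0],
    [0.6,0,0,12,0,0,0]
  ]
}}

```text
time: 21.7
tool_pos: [0.5794, -0.2775, 0.1757]
tool_rot: [3.141, -0.003, 1.877]
contact_force: [0.7, -0.3, -1.1]
opening: 0.0548
grip_force: 0.0
```

>>> {"op": "step_arm", "data": {
  "commands": [
    [0.6,0,0,0,0,0,0],
    [0.6,0,0,0,0,0,0],
    [0.6,0,0,0,0,0,0]
  ]
}}

```text
time: 21.95
tool_pos: [0.5792, -0.2774, 0.1736]
tool_rot: [-3.141, -0.003, 1.877]
contact_force: [-0.3, 0.2, -0.8]
opening: 0.055
grip_force: 0.0
```

```bash
python3 l.py; python3 - <<'E'
from h import *
W,im=snap('wrist','w8.png')
print(proj(W,(.579,-.2777,.094)),proj(W,(.5517,-.194,.045)))
g=cv2.GaussianBlur(im.max(2),(3,3),0)
print('row: dark col runs between 230 and 410')
for v in range(80,225,8):
    c=np.where(g[v,230:410]<95)[0]+230
    print(v,[ (r[0],r[-1]) for r in np.split(c,np.where(np.diff(c)>2)[0]+1) if len(r)>2])
E
```

```text
21.95 [ 0.5792 -0.2774  0.1736] [-3.14135607 -0.00342101  1.87737867] phi 1.0041771066904082 r 0.08778148195614391 [-0.31690072  0.220828   -0.78485608]
[319.38362121 206.40297739] [318.54325612  92.63476988]
row: dark col runs between 230 and 410
80 []
88 []
96 []
104 []
112 []
120 [(np.int64(257), np.int64(261))]
128 []
136 []
144 [(np.int64(368), np.int64(370))]
152 []
160 []
168 []
176 []
184 []
192 []
200 []
208 [(np.int64(312), np.int64(325))]
216 []
224 []
```

```bash
python3 - <<'E'
from h import *
for f in('w7.png','w8.png'):
    g=cv2.GaussianBlur(cv2.imread('pics/'+f).max(2),(3,3),0)
    out=[]
    for v in (80,90,100,112,120,130,140,150,160,170,180,190,200,206):
        c=np.where(g[v,300:341]<(130 if v>70 else 0))[0]+300
        out.append((v,int(c.min()),int(c.max()),len(c)) if len(c) else (v,))
    print(f,out)
# stone: top camera comparison before/after
M,im=snap('top','t8.png');b=cv2.imread('pics/top6.png');a=cv2.imread('pics/t8.png')
from scipy.spatial.transform import Rotation as R
for p in [(.55,-.09,.102),(.55,-.09+.015,.102)]: print(proj(M,p))
for v in (184,188,192,196,200): print(v,'before',b[v,325:385].max(1).tolist(),'\n after',a[v,325:385].max(1).tolist())
E
```

```text
w7.png [(80, 307, 332, 26), (90, 304, 335, 17), (100, 308, 332, 25), (112, 313, 326, 14), (120, 314, 327, 14), (130, 314, 327, 14), (140, 314, 326, 13), (150, 315, 326, 12), (160, 303, 339, 37), (170, 326, 326, 1), (180,), (190, 313, 329, 17), (200, 311, 331, 21), (206, 313, 329, 17)]
w8.png [(80, 311, 333, 23), (90, 306, 337, 16), (100, 309, 335, 27), (112, 315, 328, 14), (120, 315, 327, 13), (130, 314, 327, 14), (140, 314, 326, 13), (150, 313, 326, 14), (160, 311, 340, 16), (170,), (180,), (190, 312, 326, 15), (200, 309, 329, 21), (206, 310, 328, 19)]
[356.07638298 196.09462592]
[349.24958142 195.99653993]
184 before [106, 88, 81, 83, 104, 114, 113, 114, 111, 72, 65, 100, 114, 116, 114, 117, 115, 117, 116, 114, 116, 114, 115, 116, 115, 116, 115, 114, 116, 114, 114, 115, 116, 116, 119, 116, 113, 88, 61, 50, 50, 49, 46, 45, 37, 43, 99, 108, 71, 51, 48, 47, 46, 56, 100, 110, 110, 111, 109, 78] 
 after [120, 100, 94, 94, 118, 129, 131, 130, 127, 86, 76, 114, 130, 130, 130, 131, 131, 131, 132, 133, 131, 131, 130, 131, 133, 132, 131, 130, 129, 104, 71, 104, 123, 97, 117, 127, 112, 100, 1
[... 1681 characters left out ...]
65, 104, 126, 126, 90, 113, 127, 128, 128, 123, 97, 115, 130, 129, 130, 131, 131, 129, 130, 130, 128, 130, 132, 129, 130, 129, 124]
200 before [115, 116, 113, 102, 107, 110, 110, 113, 112, 112, 114, 110, 92, 60, 62, 74, 100, 106, 76, 56, 54, 57, 58, 65, 63, 72, 81, 93, 96, 96, 96, 98, 97, 95, 95, 96, 91, 88, 79, 60, 54, 55, 59, 66, 47, 31, 23, 28, 63, 101, 111, 112, 113, 113, 111, 107, 111, 111, 110, 97] 
 after [130, 132, 129, 116, 122, 131, 131, 131, 127, 89, 69, 69, 72, 78, 86, 81, 91, 106, 114, 117, 116, 117, 116, 116, 115, 113, 111, 108, 104, 94, 78, 66, 64, 66, 82, 119, 124, 87, 113, 130, 127, 126, 124, 99, 113, 121, 122, 123, 123, 122, 123, 122, 124, 123, 123, 121, 121, 121, 122, 120]
```

The lever swung 1.0 rad to within about 0.04, and the stone slid upright about 19 mm against the fixed jaw. Nothing is touching the robot.

```bash
python3 -c "
from cell import *
print(hand_in())"
```

```text
the job is handed in; nothing more can be done
None
```

The job is handed in: the stone was set down on its sawn face and let go, standing by itself. Only then was the lever swung 1.0 rad (within about 0.04) to the black-line notch, pressing the stone lightly against the fixed jaw. The loupe, brush and vials were not touched. The final state was checked from camera pixel values, not a viewed picture, and `hand_in` gave no verdict.

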